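# Lift the cutter rack out of its case and hold it

### The arm

A 6-joint arm with a two-finger parallel gripper is mounted at the origin on the work surface. World frame = base frame: x ahead of the robot, y to its left, z up, the work surface at z = 0. Lengths are in mm, angles in rad, forces in N, time in s.
With the tool pointing down it reaches from about 350 to 975 mm from the base axis. Payload 4.9 kg.
Tool frame: the origin (TCP) lies at the very end of the fingers, on their centre line; the grasp point (between the pads) lies 19 mm behind it; z points along the fingers, y is the line along which they close (so a half turn about z gives the same grasp; the last joint's range is limited). The gripper opens to 85 mm and grips with 20 to 120 N. Pads are 22 mm wide; open, the fingers measure 114 mm over their backs; the gripper's body (76 mm by 85 mm) begins 54 mm behind the grasp point. The pads swing forward as they close: fully open they stand 13 mm farther back than shut.
Start: joints at [1.055, 0.053, 1.613, -0, 1.476, -0.119], TCP at [241.531, 576.424, 231.304] pointing down, gripper open.
Joint ranges: [-3.01, 3.01], [-1.01, 2.22], [0.06, 2.58], [-1.02, 4.17], [0.09, 2.62], [-3.14, 3.14]. Speed limits (rad/s): [2.57, 2.57, 3.14, 3.14, 3.14, 3.14].

### API

Orientations are given as [roll, pitch, yaw] about the fixed x, y, z axes, in that order (R = Rz(yaw) Ry(pitch) Rx(roll)).
In Python, from station import bot gives the robot as it stands. The module is installed in compiled form; this text tells all that it offers.
- The arm moves only by the tool step_arm, never from a script. Its arguments are lists of equal length, an entry for each row: "offset": the shift along the tool's x, y, z in units of 25 mm (1.0 is 25 mm), a list of three; "angular": the turn, a rotation vector about the tool's x, y, z in units of 6 degrees (1.0 is 6 degrees), a list of three. In form: {"offset": [[dx, dy, dz], ...], "angular": [[ax, ay, az], ...]}. A call has 1 to 10 rows; each row is the pose to reach, as a shift and turn from the pose commanded when the call began, along the tool's axes at that moment; what a row does not reach only later rows make up. A row lasts 1/10 s, in which the tool goes at most 50 mm and 8.59 degrees, less where a joint would pass 70% of its speed; a pose out of reach is approached as far as the arm can. A call with a gripper value outside its range is refused whole. "jaw" is the opening, from -1 (shut) to 1 (fully open), set as the call begins (left out, the last holds). The fingers move at their own pace and stop on an object; "grip_force" is the grip in N (left out, the last holds). Time passes only in rows, so rows that repeat a pose let the fingers close. It gives the time, the measured TCP pose, the force, the opening and the grip force at its end, in the units of the state.
- bot.state(): the state, without advancing time (a new reading comes with each control period).
- bot.read_camera(name): name is "side" or "top" or "wrist"; returns the picture (400x640x3 uint8, blue, green, red); there is no depth.
- bot.calibration(name): a dict with "mtx" (3x3 intrinsics, pixels), "R" (3x3) and "t" (3): a world point X has camera coordinates R X + t; the wrist camera has in their place "T_tool_cam" (4x4, takes a point from camera to tool coordinates, whose origin is the TCP and whose axes are the flange's). Camera axes: x right, y down, z forward; pixel columns grow to the right and rows downward; lengths in mm; the calibration is good to about 2 mm. A picture is of the moment at which its call begins: read the wrist's pose just before it. calibration takes no time and is no camera call.
- bot.finish_job(): hands the job in; it is judged then, once.
The state is a dict: "clock": time; "qpos": joint angles; "joint_velocities": joint speeds; "joint_efforts": joint torques, N m; "position": TCP position; "orientation": TCP orientation; "force": force on the tool from outside, world axes, zero at the start; "torque": the same for the moment, N m; "grip_width": opening from 0.0 (shut) to 1.0 (fully open); "grip_force": force on a finger pad.
Only numpy, scipy, OpenCV 4.12 (cv2) and the standard library are available. Lean on these libraries where they do the work, as an engineer would, in place of code of your own. Each camera call takes 0.05 s, during which the arm holds its last target. There are 200 camera calls.

### The job

Lift the plywood cover off the two pins of the cutter case and lay it flat, grip bar up, on the middle of the cork mat, and let go of it. Then take the rack of router cutters by its handle, lift it straight out until its underside is at least a hand's breadth (80 mm) above the case's rim, and finish there above the case, still holding it, level and still in the air, with all four cutters in their holes. Leave everything else on the bench where it is.

Things in the scene. Friction and masses are not known exactly. Their poses are not given: they have to be found in the camera images.
- case: open-topped wooden case fixed to the bench, left or right of centre: 200 (x) by 164 (y) by 95 mm high, walls 20, floor 10 mm thick (inside 160 by 124 mm, 85 deep). Two upright steel pins, 8 mm across, stand 12 mm above the rim in the middle of its short walls, x = +-90 mm. Turned up to 0.45 rad. Origin: centre of the underside, z up.
- cover: loose plywood plate, 200 (x) by 164 (y) by 8 mm, 0.16-0.31 kg, on the case's rim and in line with it, its two 10 mm holes (x = +-90 mm) over the pins. In the middle of its top stands a dark wooden grip bar 70 mm long (x), 16 thick (y), 34 high, top at z = 42 mm. Origin: centre of the plate's underside, z up.
- rack: wooden rack lying loose on the case's floor, at first hidden by the cover, within 6 mm and 0.05 rad of the case's middle: block 130 (x) by 96 (y) by 22 mm, four holes 13.5 mm wide, 16 deep; in its middle an upright handle board 50 mm long (x), 14 thick (y), top at z = 76 mm (9 mm below the rim). 0.36-0.51 kg with its cutters. Origin: centre of its underside, z up.
- cutter0: loose steel router cutter, straight thick head 20 mm across, about 54-60 mm long, 50 g, shank 12 mm across, standing upright and loose in the rack's hole at (-46, -28) (rack frame, mm); its foot is 6 mm above the rack's underside. Origin: centre of the foot, z along the cutter.
- cutter1: loose steel router cutter, flared head 24 mm across, about 54-60 mm long, 50 g, shank 12 mm across, standing upright and loose in the rack's hole at (-46, 28) (rack frame, mm); its foot is 6 mm above the rack's underside. Origin: centre of the foot, z along the cutter.
- cutter2: loose steel router cutter, tapering head, 24 mm across at its foot, about 54-60 mm long, 50 g, shank 12 mm across, standing upright and loose in the rack's hole at (46, -28) (rack frame, mm); its foot is 6 mm above the rack's underside. Origin: centre of the foot, z along the cutter.
- cutter3: loose steel router cutter, slim straight head 17 mm across, about 54-60 mm long, 50 g, shank 12 mm across, standing upright and loose in the rack's hole at (46, 28) (rack frame, mm); its foot is 6 mm above the rack's underside. Origin: centre of the foot, z along the cutter.
- mat: flat cork mat fixed on the bench, 230 (x) by 200 (y) by 5 mm, on the other side of the bench's middle from the case, turned up to 0.3 rad. Origin: centre of the underside, z up.
- tin: small closed tin, 40 mm across, 55 mm high, standing between case and mat. Bystander, to be left where it is. Origin: on its underside.
- chisel: chisel lying flat on the left, 235 mm long, 24 mm high. Bystander, to be left where it is. Origin: on its underside.
- driver: screwdriver lying on the right, about 200 mm long. Bystander, to be left where it is. Origin: on its underside.
- glue: white glue bottle, 60 mm across, 160 mm high, beyond case and mat. Bystander, to be left where it is. Origin: on its underside.
- mallet: wooden mallet lying at the far left, head 70 by 120 by 60 mm, handle 190 mm long. Its origin is at the handle's end. Bystander, to be left where it is. Origin: on its underside.
- brush: bench brush lying at the far right, about 200 mm long. Bystander, to be left where it is. Origin: on its underside.

How it is judged (in metres and radians):
On the way, in this order (a step that is already met when the one before it is completed fails the run):
1. the cover is lifted clear of the pins, with the rack still in the case (z of cover in the frame of case above 0.11 m and contact force between cover and the fingers above 0.5 N and z of rack in the frame of case below 0.03 m), for 0.1 s.
2. the cover lies flat on the cork mat, let go (horizontal distance between cover and mat below 0.06 m and z of cover in the frame of mat below 0.01 m and angle between cover's own z axis and vertical below 0.05 rad and contact force between cover and mat above 0.4 N and contact force between cover and the arm below 0.1 N and contact force between cover and the fingers below 0.1 N and linear speed of cover below 0.03 m/s and z of rack in the frame of case below 0.03 m), for 0.2 s.
3. the rack is held level in the air, clear of the case (z of rack in the frame of case above 0.125 m and angle between rack's own z axis and vertical below 0.14 rad and contact force between rack and the fingers above 1 N and contact force between rack and case below 0.1 N and contact force between rack and cover below 0.1 N and horizontal distance between rack and case below 0.12 m and linear speed of rack below 0.03 m/s and angular speed of rack below 0.2 rad/s), for 0.2 s.
At the end, for the whole second after the job is handed in: The gripper holds the rack still, under 8 degrees of tilt, its underside over 30 mm above the case rim, within 120 mm of over its middle, not touching case or cover; all cutters stand in their holes; the cover lies flat, grip bar up, let go, on the mat, centre within 60 mm of the mat's (all of step 3 and horizontal distance between cover and mat below 0.06 m and z of cover in the frame of mat below 0.01 m and angle between cover's own z axis and vertical below 0.05 rad and contact force between cover and mat above 0.4 N and contact force between cover and the arm below 0.1 N and contact force between cover and the fingers below 0.1 N and linear speed of cover below 0.03 m/s and z of cutter0 in the frame of rack between 0 and 0.014 m and angle between each of cutter0, cutter1, cutter2, cutter3's own z axis and vertical below 0.35 rad and z of cutter1 in the frame of rack between 0 and 0.014 m and z of cutter2 in the frame of rack between 0 and 0.014 m and z of cutter3 in the frame of rack between 0 and 0.014 m); the arm keeps its last pose, push and grip.
It fails at once if a bystander was disturbed (moved more than 30 mm) (distance of any of tin, chisel, driver, glue, mallet, brush from where it was at the start of the episode above 0.03 m).
It fails at once if a cutter came out of the rack ((z of cutter0 in the frame of rack above 0.022 m or z of cutter0 in the frame of rack below -0.02 m) or (z of cutter1 in the frame of rack above 0.022 m or z of cutter1 in the frame of rack below -0.02 m) or (z of cutter2 in the frame of rack above 0.022 m or z of cutter2 in the frame of rack below -0.02 m) or (z of cutter3 in the frame of rack above 0.022 m or z of cutter3 in the frame of rack below -0.02 m)).
It also fails if it takes over 64 s, if anything falls off the work surface, if the arm or the gripper's body presses on something with over 40 N, if the wrist force passes 120 N, or if a joint passes its speed limit or range.

## Working session

There is one attempt and no reset: what is moved stays moved. The work goes in short steps, Python scripts to look and compute and a tool call to move; the robot and the scene stay as the last step left them, time stands still between calls to the robot, and variables do not carry over. Pictures are saved under pics/ and viewed, at most 10 in all, crops included, and the job is handed in when it is done.

Besides the shell and the picture viewer there is one more tool, called after "Call:" in YAML: its name, and indented under it one key for each argument. step_arm: Moves the arm, as the interface text tells. Its arguments: {"type":"object","properties":{"offset":{"type":"array","items":{"type":"array","items":{"type":"number"}}},"angular":{"type":"array","items":{"type":"array","items":{"type":"number"}}},"jaw":{"type":"number"},"grip_force":{"type":"number"}},"required":["offset","angular"]}

```bash
mkdir -p pics; python3 - <<'E'
from station import bot
import cv2,numpy as np
for n in("top","side"):
    cv2.imwrite(f"pics/{n}0.png",bot.read_camera(n)); c=bot.calibration(n); print(n,c)
print(bot.calibration("wrist")); s=bot.state(); print(s)
E
```

```text
top {'mtx': array([[423.21445282,   0.        , 316.28173437],
       [  0.        , 423.21445282, 197.68746551],
       [  0.        ,   0.        ,   1.        ]]), 'R': array([[-0.0168821 , -0.99982144,  0.00849018],
       [-0.99142142,  0.01563834, -0.12976523],
       [ 0.12960929, -0.01060805, -0.9915084 ]]), 't': array([  -2.54109382,  613.02159378, 1399.00993623])}
side {'mtx': array([[407.94157406,   0.        , 317.84203999],
       [  0.        , 407.94157406, 196.69601157],
       [  0.        ,   0.        ,   1.        ]]), 'R': array([[ 0.97589734, -0.21822326,  0.00173016],
       [-0.11281192, -0.51125134, -0.85199503],
       [ 0.18680968,  0.8312645 , -0.52354701]]), 't': array([-588.85839   ,  133.92321618, 1143.61714413])}
{'mtx': array([[326.38014244,   0.        , 315.40518556],
       [  0.        , 326.38014244, 198.32360436],
       [  0.        ,   0.        ,   1.        ]]), 'T_tool_cam': array([[ 1.51360281e-04, -9.61973081e-01, -2.73144226e-01,
         6.94451352e+01],
       [ 9.99999334e-01, -1.66970732e-04,  1.14218607e-03,
         8.85924453e-01]
[... 190 characters left out ...]
qpos': array([ 1.05498936e+00,  5.33364804e-02,  1.61416284e+00, -1.69116431e-05,
        1.47601793e+00, -1.19038711e-01]), 'joint_velocities': array([ 5.75094879e-04,  7.91830326e-05, -2.45890884e-03,  7.70037843e-04,
       -1.53241748e-03,  1.09974448e-03]), 'joint_efforts': array([ 3.56501769e-04, -3.94906712e+01, -3.71361315e+01, -1.27654052e-04,
        3.97130731e-03, -5.78500234e-06]), 'position': array([241.26698835, 575.93458036, 230.15399992]), 'orientation': array([-3.13967968e+00, -2.11846868e-04,  2.74482581e+00]), 'force': array([ 0.30737824,  0.13684448, -0.23528269]), 'torque': array([0.01455125, 0.01689893, 0.02221044]), 'grip_force': 0.0, 'grip_width': 0.9967065213947631}
```

View pics/top0.png

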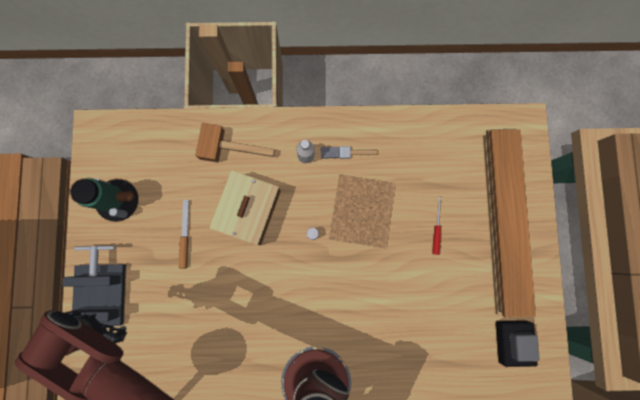

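```bash
python3 - <<'E'
import cv2
im=cv2.imread("pics/top0.png")[150:262,200:410]
cv2.imwrite("pics/crop0.png",cv2.resize(im,None,fx=3.8,fy=3.8,interpolation=cv2.INTER_CUBIC))
E
```

```text
(no output)
```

View pics/crop0.png

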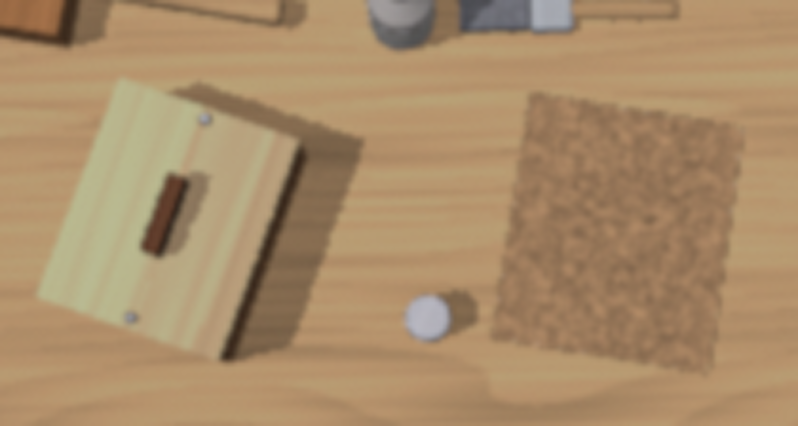

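View pics/side0.png

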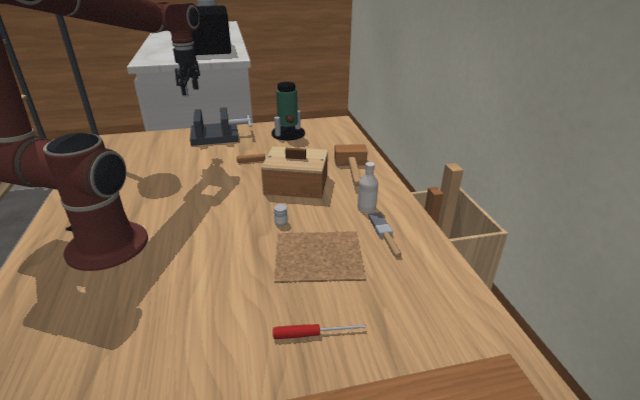

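```bash
cat > h.py <<'E'
import numpy as np
from station import bot
from scipy.spatial.transform import Rotation as Ro
def ray(pts,z,K,R,t):
    p=np.asarray(pts,float); d=np.c_[p,np.ones(len(p))]@np.linalg.inv(K).T@R   # world dirs
    c=-R.T@t; return c+d*((z-c[2])/d[:,2])[:,None]
def top(pts,z):
    c=bot.calibration("top"); return ray(pts,z,c["mtx"],c["R"],c["t"])
def wrist(pts,z,s):
    c=bot.calibration("wrist"); T=c["T_tool_cam"]; Rt=Ro.from_euler("xyz",s["orientation"]).as_matrix()
    Rc=Rt@T[:3,:3]; o=Rt@T[:3,3]+s["position"]; return ray(pts,z,c["mtx"],Rc.T,-Rc.T@o)
def go(pos,yaw):
    s=bot.state(); R0=Ro.from_euler("xyz",s["orientation"]); R1=Ro.from_euler("xyz",[np.pi,0,yaw])
    o=R0.inv().apply(np.asarray(pos)-s["position"])/25; a=np.degrees((R0.inv()*R1).as_rotvec())/6
    print("offset",o.round(3),"angular",a.round(3))
E
python3 - <<'E'
from h import *
f=lambda L:(np.array(L)+.5)/3.8-.5+[200,150]
def rep(n,L,z):
    P=top(f(L),z)[:,:2]; print(n,P.round(0).tolist(),"c",P.mean(0).round(1),"edges",[round(float(np.hypot(*e)),0) for e in np.roll(P,-1,0)-P],"ang",[round(float(np.arctan2(e[1],e[0])),3) for e in np.roll(P,-1,0)-P])
rep("cover",[(122,79),(302,145),(222,358),(38,297)],103)
rep("pins",[(205,119),(131,317)],107)
rep("bar",[(168,174),(188,177),(160,257),(141,250)],137)
rep("mat",[(529,92),(745,127),(711,375),(491,338)],5)
rep("tin",[(428,317)],55)
E
```

```text
cover [[699.0, 263.0], [639.0, 109.0], [459.0, 177.0], [513.0, 332.0]] c [577.3 220.3] edges [166.0, 193.0, 165.0, 199.0] ang [-1.941, 2.78, 1.237, -0.355]
pins [[662.0, 191.0], [494.0, 253.0]] c [578.2 222.1] edges [179.0, 179.0] ang [2.789, -0.353]
bar [[611.0, 218.0], [608.0, 201.0], [542.0, 224.0], [548.0, 240.0]] c [577.3 220.6] edges [17.0, 70.0, 17.0, 67.0] ang [-1.737, 2.81, 1.203, -0.335]
mat [[701.0, -94.0], [665.0, -292.0], [438.0, -252.0], [475.0, -54.0]] c [ 569.7 -172.8] edges [202.0, 230.0, 202.0, 229.0] ang [-1.749, 2.966, 1.388, -0.175]
tin [[492.0, 3.0]] c [492.5   3. ] edges [0.0] ang [0.0]
```

```bash
python3 -c "
from h import *
go([577.5,221,230],2.788)"
```

```text
offset [-1.7891e+01 -7.8970e+00  1.7000e-02] angular [-0.018 -0.002 -0.412]
```

Call:
step_arm:
  offset:
    - [-0.5,-0.2,0]
    - [-1.3,-0.6,0]
    - [-2.4,-1.05,0]
    - [-3.5,-1.55,0]
    - [-4.6,-2.05,0]
    - [-5.7,-2.5,0]
    - [-6.8,-3,0]
    - [-7.9,-3.5,0]
    - [-9,-3.95,0]
    - [-10.1,-4.45,0]
  angular:
    - [0,0,0]
    - [0,0,0]
    - [0,0,0]
    - [0,0,-0.1]
    - [0,0,-0.1]
    - [0,0,-0.2]
    - [0,0,-0.2]
    - [0,0,-0.3]
    - [0,0,-0.4]
    - [0,0,-0.4]

```text
clock: 1.1
position: [432.4, 374.4, 231.0]
orientation: [-3.141, 0.0, 2.786]
force: [0.4, -0.4, 0.5]
grip_width: 0.999
grip_force: 0.0
```

```bash
python3 -c "
from h import *
go([577.5,221,230],2.788)"
```

```text
offset [-7.576 -3.732  0.044] angular [-0.005  0.001 -0.015]
```

Call:
step_arm:
  offset:
    - [-1.1,-0.55,0]
    - [-2.2,-1.1,0]
    - [-3.3,-1.6,0]
    - [-4.4,-2.15,0]
    - [-5.5,-2.7,0]
    - [-6.5,-3.2,0]
    - [-7.2,-3.55,0]
    - [-7.6,-3.75,0]
    - [-7.6,-3.75,0]
    - [-7.6,-3.75,0]
  angular:
    - [0,0,0]
    - [0,0,0]
    - [0,0,0]
    - [0,0,0]
    - [0,0,0]
    - [0,0,0]
    - [0,0,0]
    - [0,0,0]
    - [0,0,0]
    - [0,0,0]

```text
clock: 2.1
position: [576.6, 222.7, 231.2]
orientation: [3.142, -0.001, 2.787]
force: [0.5, -0.5, 0.4]
grip_width: 0.997
grip_force: 0.0
```

```bash
python3 - <<'E'
from h import *
import cv2
s=bot.state(); print(s["position"],s["orientation"])
im=bot.read_camera("wrist"); cv2.imwrite("pics/w1.png",im)
E
```

```text
[576.57772736 222.67093695 231.1832419 ] [ 3.14151654e+00 -6.98040436e-04  2.78698553e+00]
```

View pics/w1.png

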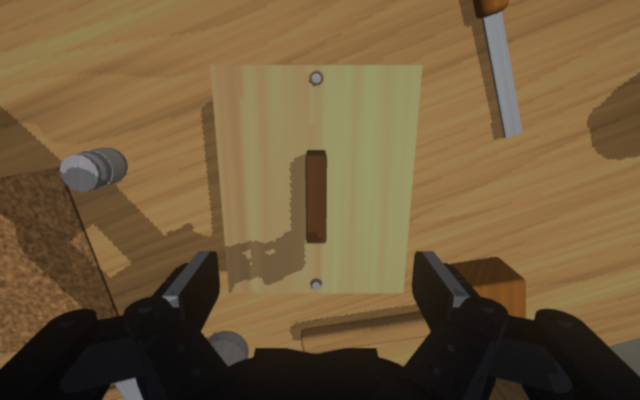

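```bash
python3 - <<'E'
from h import *
s=bot.state()
P=wrist([(316,78),(316,285)],107,s); d=P[1]-P[0]; print(P.round(1),P.mean(0).round(1),np.hypot(*d[:2]),np.arctan2(d[1],d[0]))
P=wrist([(211,65),(422,65),(405,293),(230,293)],103,s);print(P.mean(0).round(1))
print(wrist([(306,242),(326,242)],137,s))
go([577.5,221,107],2.788)
E
```

```text
[[492.7 255.7 107. ]
 [660.1 194.  107. ]] [576.4 224.8 107. ] 178.40382288822227 -0.35333654035097267
[577.2 225.5 103. ]
[[605.22279552 205.77905126 137.        ]
 [610.64349508 220.42799379 137.        ]]
offset [-0.071 -0.06   4.97 ] angular [ 0.001 -0.005 -0.004]
```

Call:
step_arm:
  offset:
    - [0,0.05,0.5]
    - [0,0.05,1.2]
    - [0,0.05,2]
    - [0,0.05,2.8]
    - [0,0.05,3.6]
    - [0,0.05,4.2]
    - [0,0.05,4.6]
    - [0,0.05,4.9]
    - [0,0.05,4.9]
    - [0,0.05,4.9]
  angular:
    - [0,0,0]
    - [0,0,0]
    - [0,0,0]
    - [0,0,0]
    - [0,0,0]
    - [0,0,0]
    - [0,0,0]
    - [0,0,0]
    - [0,0,0]
    - [0,0,0]

```text
clock: 3.15
position: [577.9, 223.6, 109.4]
orientation: [3.141, 0.001, 2.787]
force: [-0.0, 0.9, 0.1]
grip_width: 0.997
grip_force: 0.0
```

Call:
step_arm:
  offset:
    - [0,0,0]
    - [0,0,0]
    - [0,0,0]
    - [0,0,0]
    - [0,0,0]
    - [0,0,0]
    - [0,0,0]
    - [0,0,0]
    - [0,0,0]
    - [0,0,0]
  angular:
    - [0,0,0]
    - [0,0,0]
    - [0,0,0]
    - [0,0,0]
    - [0,0,0]
    - [0,0,0]
    - [0,0,0]
    - [0,0,0]
    - [0,0,0]
    - [0,0,0]
  jaw: -1
  grip_force: 50

```text
clock: 4.15
position: [577.7, 223.5, 109.1]
orientation: [3.141, 0.001, 2.787]
force: [-0.4, -0.2, 3.7]
grip_width: 0.179
grip_force: 50.5
```

Call:
step_arm:
  offset:
    - [0,0,-0.1]
    - [0,0,-0.3]
    - [0,0,-0.6]
    - [0,0,-1]
    - [0,0,-1.6]
    - [0,0,-2.3]
    - [0,0,-3]
    - [0,0,-3.6]
    - [0,0,-4]
    - [0,0,-4]
  angular:
    - [0,0,0]
    - [0,0,0]
    - [0,0,0]
    - [0,0,0]
    - [0,0,0]
    - [0,0,0]
    - [0,0,0]
    - [0,0,0]
    - [0,0,0]
    - [0,0,0]

```text
clock: 5.15
position: [578.6, 223.8, 211.6]
orientation: [3.139, 0.003, 2.787]
force: [0.7, 0.1, -1.9]
grip_width: 0.173
grip_force: 50.0
```

```bash
python3 - <<'E'
from h import *
import cv2
s=bot.state()
go([570.5,-171.5,209],2.967)
cv2.imwrite("pics/w2.png",bot.read_camera("wrist"))
E
```

```text
offset [ -5.191 -14.938   0.088] angular [ 0.02   0.035 -1.722]
```

View pics/w2.png

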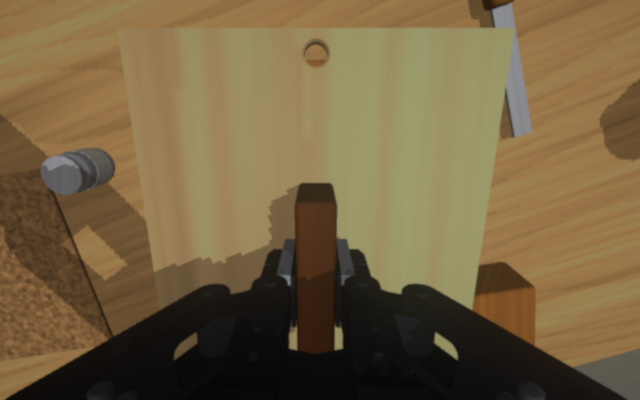

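Call:
step_arm:
  offset:
    - [-0.15,-0.4,0]
    - [-0.4,-1.1,0]
    - [-0.75,-2.1,0]
    - [-1.1,-3.2,0]
    - [-1.5,-4.3,0]
    - [-1.9,-5.4,0]
    - [-2.25,-6.5,0]
    - [-2.65,-7.6,0]
    - [-3.0,-8.7,0]
    - [-3.4,-9.8,0]
  angular:
    - [0,0,0]
    - [0,0,-0.1]
    - [0,0,-0.2]
    - [0,0,-0.35]
    - [0,0,-0.5]
    - [0,0,-0.6]
    - [0,0,-0.75]
    - [0,0,-0.85]
    - [0,0,-1]
    - [0,0,-1.1]

```text
clock: 6.2
position: [570.7, -37.5, 207.2]
orientation: [-3.141, -0.003, 2.902]
force: [0.0, -0.4, -0.9]
grip_width: 0.177
grip_force: 49.9
```

```bash
python3 -c "
from h import *
go([570.5,-171.5,209],2.967)"
```

```text
offset [-1.262 -5.21  -0.073] angular [-0.003 -0.026 -0.62 ]
```

Call:
step_arm:
  offset:
    - [-0.25,-1.1,0]
    - [-0.5,-2.1,0]
    - [-0.75,-3.1,0]
    - [-0.95,-4,0]
    - [-1.1,-4.6,0]
    - [-1.25,-5,0]
    - [-1.3,-5.2,0]
    - [-1.3,-5.2,0]
    - [-1.3,-5.2,0]
    - [-1.3,-5.2,0]
  angular:
    - [0,0,-0.1]
    - [0,0,-0.2]
    - [0,0,-0.3]
    - [0,0,-0.4]
    - [0,0,-0.5]
    - [0,0,-0.6]
    - [0,0,-0.6]
    - [0,0,-0.6]
    - [0,0,-0.6]
    - [0,0,-0.6]

```text
clock: 7.2
position: [572.7, -169.1, 208.8]
orientation: [3.141, -0.0, 2.966]
force: [-0.7, -0.2, -1.9]
grip_width: 0.178
grip_force: 49.9
```

```bash
python3 - <<'E'
from h import *
import cv2
go([570.5,-171.5,21],2.967); s=bot.state()
im=bot.read_camera("wrist"); cv2.imwrite("pics/w3.png",im)
E
```

```text
offset [ 0.069 -0.113  7.51 ] angular [ 0.002 -0.001 -0.014]
```

View pics/w3.png

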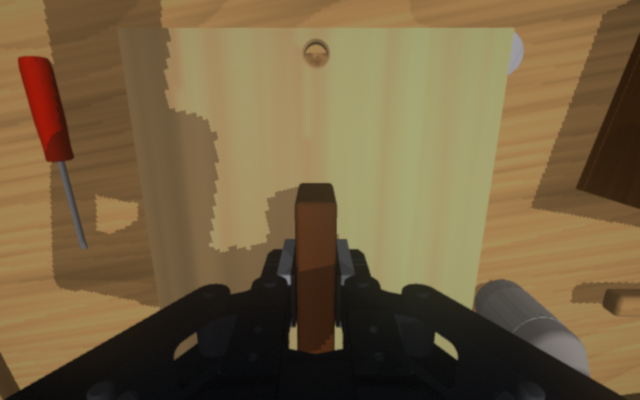

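Call:
step_arm:
  offset:
    - [0,0,0.4]
    - [0,-0.1,1.2]
    - [0,-0.1,2.2]
    - [0,-0.1,3.2]
    - [0,-0.1,4.2]
    - [0,-0.1,5.2]
    - [0,-0.1,6]
    - [0,-0.1,6.6]
    - [0,-0.1,7]
    - [0,-0.1,7]
  angular:
    - [0,0,0]
    - [0,0,0]
    - [0,0,0]
    - [0,0,0]
    - [0,0,0]
    - [0,0,0]
    - [0,0,0]
    - [0,0,0]
    - [0,0,0]
    - [0,0,0]

```text
clock: 8.25
position: [571.2, -171.7, 32.1]
orientation: [3.141, -0.003, 2.965]
force: [-0.3, -0.6, -2.1]
grip_width: 0.176
grip_force: 49.9
```

Call:
step_arm:
  offset:
    - [0,0,0.1]
    - [0,0,0.2]
    - [0,0,0.3]
    - [0,0,0.4]
    - [0,0,0.45]
    - [0,0,0.5]
    - [0,0,0.5]
    - [0,0,0.5]
  angular:
    - [0,0,0]
    - [0,0,0]
    - [0,0,0]
    - [0,0,0]
    - [0,0,0]
    - [0,0,0]
    - [0,0,0]
    - [0,0,0]

```text
clock: 9.05
position: [572.3, -172.3, 21.3]
orientation: [-3.142, 0.0, 2.965]
force: [0.1, -0.1, -1.9]
grip_width: 0.179
grip_force: 49.9
```

Not yet in contact, so I go down gently.

Call:
step_arm:
  offset:
    - [0,0,0.03]
    - [0,0,0.05]
    - [0,0,0.08]
    - [0,0,0.08]
    - [0,0,0.08]
  angular:
    - [0,0,0]
    - [0,0,0]
    - [0,0,0]
    - [0,0,0]
    - [0,0,0]

```text
clock: 9.55
position: [572.3, -172.2, 19.3]
orientation: [3.142, -0.0, 2.965]
force: [-0.4, -0.1, -1.5]
grip_width: 0.174
grip_force: 50.0
```

Call:
step_arm:
  offset:
    - [0,0,0.03]
    - [0,0,0.05]
    - [0,0,0.05]
    - [0,0,0.05]
  angular:
    - [0,0,0]
    - [0,0,0]
    - [0,0,0]
    - [0,0,0]

```text
clock: 9.95
position: [572.4, -172.3, 19.1]
orientation: [-3.142, -0.0, 2.965]
force: [-3.0, 1.3, 4.7]
grip_width: 0.182
grip_force: 50.9
```

Call:
step_arm:
  offset:
    - [0,0,0]
    - [0,0,0]
    - [0,0,0]
    - [0,0,0]
    - [0,0,0]
    - [0,0,0]
    - [0,0,0]
    - [0,0,0]
  angular:
    - [0,0,0]
    - [0,0,0]
    - [0,0,0]
    - [0,0,0]
    - [0,0,0]
    - [0,0,0]
    - [0,0,0]
    - [0,0,0]
  jaw: 0.2

```text
clock: 10.75
position: [572.3, -172.3, 18.1]
orientation: [-3.142, -0.0, 2.965]
force: [0.2, -0.9, 0.1]
grip_width: 0.597
grip_force: 0.0
```

Call:
step_arm:
  offset:
    - [0,0,-0.2]
    - [0,0,-0.6]
    - [0,0,-1.2]
    - [0,0,-2]
    - [0,0,-3]
    - [0,0,-4.2]
    - [0,0,-5.4]
    - [0,0,-6.4]
    - [0,0,-7.2]
    - [0,0,-7.6]
  angular:
    - [0,0,0]
    - [0,0,0]
    - [0,0,0]
    - [0,0,0]
    - [0,0,0]
    - [0,0,0]
    - [0,0,0]
    - [0,0,0]
    - [0,0,0]
    - [0,0,0]

```text
clock: 11.75
position: [573.5, -172.8, 212.5]
orientation: [-3.14, 0.006, 2.965]
force: [-0.4, -0.5, 0.1]
grip_width: 0.601
grip_force: 0.0
```

```bash
python3 - <<'E'
from h import *
import cv2
go([577,223.5,209],2.788)
im=bot.read_camera("top"); im=im[150:262,200:410]
im=cv2.resize(im,None,fx=3.8,fy=3.8,interpolation=cv2.INTER_CUBIC); cv2.imwrite("pics/t2.png",im)
E
```

```text
offset [ 2.651 15.628  0.105] angular [-0.008  0.056  1.688]
```

View pics/t2.png

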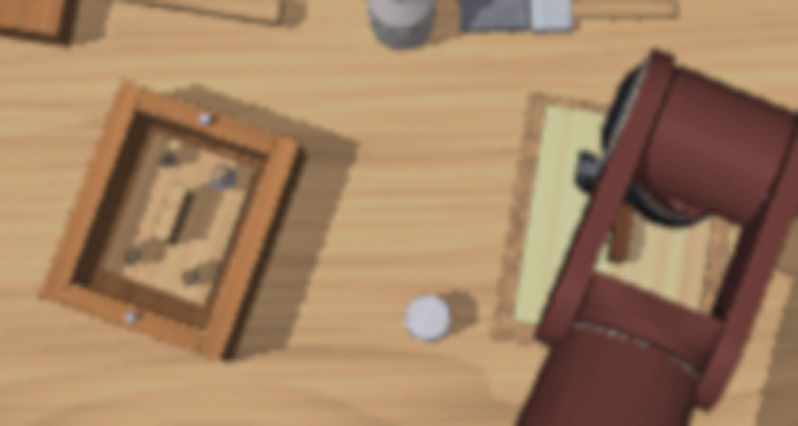

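Cover lies flat on the mat, bar at about (622,235) in the crop, centred. The rack with its four cutters is now visible in the case, with its handle around (178,215). I'm going back over the case.

Call:
step_arm:
  offset:
    - [0.05,0.4,0]
    - [0.2,1.1,0]
    - [0.35,2.1,0]
    - [0.55,3.2,0]
    - [0.75,4.4,0]
    - [0.95,5.6,0]
    - [1.15,6.8,0]
    - [1.35,8,0]
    - [1.55,9.2,0]
    - [1.75,10.4,0]
  angular:
    - [0,0,0]
    - [0,0,0.1]
    - [0,0,0.2]
    - [0,0,0.35]
    - [0,0,0.5]
    - [0,0,0.6]
    - [0,0,0.75]
    - [0,0,0.85]
    - [0,0,1]
    - [0,0,1.1]

```text
clock: 12.8
position: [573.5, 93.3, 206.0]
orientation: [-3.141, -0.003, 2.849]
force: [0.8, 0.3, -0.5]
grip_width: 0.601
grip_force: 0.0
```

```bash
python3 -c "
from h import *
go([577,223.5,209],2.788)"
```

```text
offset [ 1.369  5.028 -0.12 ] angular [-0.008 -0.031  0.586]
```

Call:
step_arm:
  offset:
    - [0.3,1.1,0]
    - [0.55,2.1,0]
    - [0.8,3.1,0]
    - [1.05,3.9,0]
    - [1.2,4.5,0]
    - [1.35,4.9,0]
    - [1.35,5.0,0]
    - [1.35,5.0,0]
    - [1.35,5.0,0]
    - [1.35,5.0,0]
  angular:
    - [0,0,0.1]
    - [0,0,0.25]
    - [0,0,0.35]
    - [0,0,0.45]
    - [0,0,0.55]
    - [0,0,0.6]
    - [0,0,0.6]
    - [0,0,0.6]
    - [0,0,0.6]
    - [0,0,0.6]

```text
clock: 13.8
position: [578.7, 220.1, 208.0]
orientation: [-3.141, -0.0, 2.786]
force: [0.6, -0.1, 0.2]
grip_width: 0.602
grip_force: 0.0
```

```bash
python3 - <<'E'
from h import *
import cv2
s=bot.state(); print(s["position"],s["orientation"])
im=bot.read_camera("wrist")[40:330,150:480]; im=cv2.resize(im,None,fx=2,fy=2,interpolation=cv2.INTER_CUBIC); im=cv2.convertScaleAbs(im,alpha=1.4)
cv2.imwrite("pics/w4.png",im)
E
```

```text
[578.65736792 220.09624014 207.97784905] [-3.14134837e+00 -6.42931800e-05  2.78574254e+00]
```

View pics/w4.png

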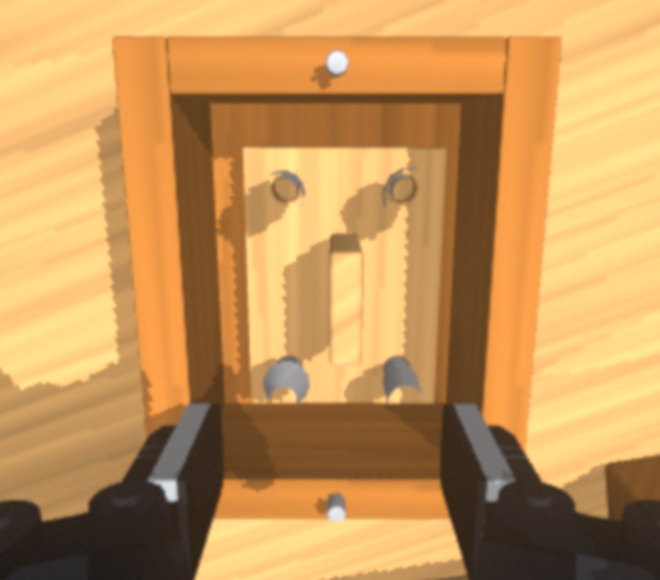

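```bash
python3 - <<'E'
from h import *
s=bot.state(); f=lambda L:(np.array(L)+.5)/2-.5+[150,40]
def ax(P): d=P[1]-P[0]; return np.hypot(*d[:2]).round(1),np.arctan2(d[1],d[0]).round(3)
P=wrist(f([(331,250),(361,250),(361,365),(331,364)]),86,s); print(P.round(1),P.mean(0).round(1),[ax(P[[0,3]]),ax(P[[1,2]]),ax(P[[0,1]])])
Q=wrist(f([(243,148),(446,148)]),32,s); print(Q.round(1),ax(Q))
p=wrist(f([(337,63),(336,513)]),107,s); print(p.mean(0).round(1),ax(p))
g=top((np.array([(205,119),(131,317)])+.5)/3.8-.5+[200,150],107)
yaw=ax(P[[0,3]])[1]; print(Q.mean(0)+65*np.array([np.cos(-.354),np.sin(-.354),0]))
go([P.mean(0)[0],P.mean(0)[1],56],2.786)
E
```

```text
[[557.5 229.1  86. ]
 [561.8 240.6  86. ]
 [608.7 223.8  86. ]
 [603.8 211.9  86. ]] [583.  226.4  86. ] [(np.float64(49.4), np.float64(-0.356)), (np.float64(49.8), np.float64(-0.343)), (np.float64(12.2), np.float64(1.215))]
[[506.5 203.9  32. ]
 [539.8 293.6  32. ]] (np.float64(95.7), np.float64(1.215))
[576.6 224.3 107. ] (np.float64(178.0), np.float64(-0.356))
[584.13404047 226.21950871  32.        ]
offset [-0.072  0.294  6.083] angular [-0.001  0.    -0.003]
```

Call:
step_arm:
  offset:
    - [-0.05,0.15,0]
    - [-0.05,0.3,0.4]
    - [-0.05,0.3,1.2]
    - [-0.05,0.3,2]
    - [-0.05,0.3,2.8]
    - [-0.05,0.3,3.6]
    - [-0.05,0.3,4.4]
    - [-0.05,0.3,5]
    - [-0.05,0.3,5.4]
    - [-0.05,0.3,5.4]
  angular:
    - [0,0,0]
    - [0,0,0]
    - [0,0,0]
    - [0,0,0]
    - [0,0,0]
    - [0,0,0]
    - [0,0,0]
    - [0,0,0]
    - [0,0,0]
    - [0,0,0]

```text
clock: 14.85
position: [581.2, 227.2, 71.0]
orientation: [-3.14, -0.003, 2.787]
force: [-0.3, -0.2, 0.2]
grip_width: 0.601
grip_force: 0.0
```

Call:
step_arm:
  offset:
    - [0,0,0.3]
    - [0,0,0.6]
    - [0,0,0.8]
    - [0,0,0.8]
    - [0,0,0.8]
    - [0,0,0.8]
  angular:
    - [0,0,0]
    - [0,0,0]
    - [0,0,0]
    - [0,0,0]
    - [0,0,0]
    - [0,0,0]

```text
clock: 15.45
position: [582.7, 227.5, 53.5]
orientation: [3.141, 0.001, 2.787]
force: [0.1, 0.3, 0.7]
grip_width: 0.601
grip_force: 0.0
```

Call:
step_arm:
  offset:
    - [0,-0.02,0]
    - [0,-0.02,0]
    - [0,-0.02,0]
    - [0,-0.02,0]
    - [0,-0.02,0]
    - [0,-0.02,0]
  angular:
    - [0,0,0]
    - [0,0,0]
    - [0,0,0]
    - [0,0,0]
    - [0,0,0]
    - [0,0,0]
  jaw: -0.5
  grip_force: 40

```text
clock: 16.05
position: [582.2, 227.0, 53.1]
orientation: [-3.142, -0.0, 2.787]
force: [0.8, -0.0, 0.2]
grip_width: 0.251
grip_force: 0.0
```

Call:
step_arm:
  offset:
    - [0,0,0]
    - [0,0,0]
    - [0,0,0]
    - [0,0,0]
    - [0,0,0]
    - [0,0,0]
    - [0,0,0]
    - [0,0,0]
  angular:
    - [0,0,0]
    - [0,0,0]
    - [0,0,0]
    - [0,0,0]
    - [0,0,0]
    - [0,0,0]
    - [0,0,0]
    - [0,0,0]
  jaw: -1
  grip_force: 60

```text
clock: 16.85
position: [582.3, 226.8, 53.2]
orientation: [-3.141, 0.0, 2.787]
force: [-1.1, -2.3, 3.1]
grip_width: 0.156
grip_force: 60.2
```

Call:
step_arm:
  offset:
    - [0,0,-0.05]
    - [0,0,-0.15]
    - [0,0,-0.3]
    - [0,0,-0.5]
    - [0,0,-0.75]
    - [0,0,-1.05]
    - [0,0,-1.4]
    - [0,0,-1.75]
    - [0,0,-2.1]
    - [0,0,-2.45]
  angular:
    - [0,0,0]
    - [0,0,0]
    - [0,0,0]
    - [0,0,0]
    - [0,0,0]
    - [0,0,0]
    - [0,0,0]
    - [0,0,0]
    - [0,0,0]
    - [0,0,0]

```text
clock: 17.85
position: [582.3, 227.0, 115.3]
orientation: [3.141, 0.0, 2.787]
force: [-0.6, 0.5, -4.4]
grip_width: 0.158
grip_force: 59.2
```

Call:
step_arm:
  offset:
    - [0,0,-0.35]
    - [0,0,-0.75]
    - [0,0,-1.2]
    - [0,0,-1.7]
    - [0,0,-2.2]
    - [0,0,-2.7]
    - [0,0,-3.2]
    - [0,0,-3.6]
    - [0,0,-3.9]
    - [0,0,-4.15]
  angular:
    - [0,0,0]
    - [0,0,0]
    - [0,0,0]
    - [0,0,0]
    - [0,0,0]
    - [0,0,0]
    - [0,0,0]
    - [0,0,0]
    - [0,0,0]
    - [0,0,0]

```text
clock: 18.85
position: [582.3, 226.9, 218.8]
orientation: [3.141, 0.0, 2.787]
force: [-0.3, -0.7, -4.2]
grip_width: 0.156
grip_force: 59.2
```

Call:
step_arm:
  offset:
    - [0,0,-0.2]
    - [0,0,-0.35]
    - [0,0,-0.5]
    - [0,0,-0.55]
    - [0,0,-0.6]
    - [0,0,-0.6]
    - [0,0,-0.6]
    - [0,0,-0.6]
    - [0,0,-0.6]
    - [0,0,-0.6]
  angular:
    - [0,0,0]
    - [0,0,0]
    - [0,0,0]
    - [0,0,0]
    - [0,0,0]
    - [0,0,0]
    - [0,0,0]
    - [0,0,0]
    - [0,0,0]
    - [0,0,0]

```text
clock: 19.85
position: [582.2, 226.9, 232.9]
orientation: [-3.141, -0.0, 2.787]
force: [0.8, 0.3, -5.5]
grip_width: 0.153
grip_force: 59.2
```

```bash
python3 - <<'E'
from h import *
import cv2
a=bot.read_camera("wrist"); b=bot.read_camera("side")[80:300,180:420]
b=cv2.resize(b,(436,400),interpolation=cv2.INTER_CUBIC); a=a[:,150:480]
cv2.imwrite("pics/e.png",np.hstack([cv2.convertScaleAbs(a,alpha=1.3),b]))
E
```

```text
(no output)
```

View pics/e.png

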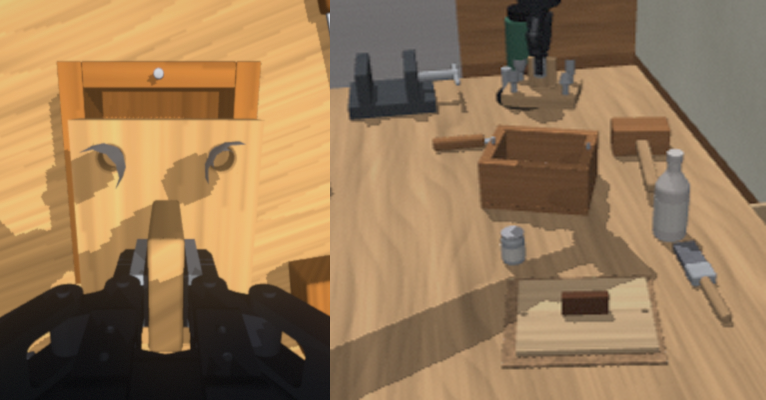

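The picture shows the rack level and about 95 mm above the rim, with the cutters standing in their holes, and the cover flat on the mat around (585,310).

```bash
python3 -c "
from station import bot
print(bot.finish_job())"
```

```text
the job is handed in; nothing more can be done
None
```

I handed the job in at about 20 s on the clock: the cover is let go flat on the middle of the mat, grip bar up, and the gripper holds the rack level about 95 mm above the case's rim with all four cutters in their holes; no verdict was returned.

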